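Sample tray from the draining rack onto the balance, hollow side up

ROBOT

A 6-joint arm with a two-finger parallel gripper is mounted at the origin on the work surface. World frame = base frame: x ahead of the robot, y to its left, z up, the work surface at z = 0. Lengths are in m, angles in rad, forces in N, time in s.
With the tool pointing down it reaches from about 0.25 to 0.725 m from the base axis. Payload 9.7 kg.
Tool frame: the origin (TCP) lies on the centre line of the jaws, within the pads' length; the fingertips stand 14 mm ahead of it and the grasp point (between the pads) lies 5 mm behind it (arm.finger_overhang is the distance from the TCP to the fingertips, in m); z points along the fingers, y is the line along which they close (so a half turn about z gives the same grasp; the last joint's range is limited). The gripper opens to 85 mm and grips with 20 to 120 N. Pads are 22 mm wide; open, the fingers measure 114 mm over their backs; the gripper's body (76 mm by 85 mm) begins 54 mm behind the grasp point. The pads swing forward as they close: fully open they stand 13 mm farther back than shut.
Start: joints at [-1.333, 0.087, 0.176, 1.66, 0, 1.571], TCP at [0.13, -0.535, 0.245] pointing down, gripper open.
Joint ranges: [-3.13, 3.13], [-0.85, 1.81], [-1.15, 1.24], [-2.2, 2.28], [-1.44, 1.52], [-3.14, 3.14]. Speed limits (rad/s): [2.22, 2.22, 2.57, 3.14, 3.14, 3.14].

INTERFACE

Orientations are given as a unit quaternion [w, x, y, z].
In Python, from workcell import arm, camera, models gives the robot as it stands.
- The arm moves only by the tool apply_moves, never from a script. Its argument "targets" is a list of rows, each an object with "linear": the shift along the tool's x, y, z scaled (see below), a list of three; "turn": the turn, a rotation vector about the tool's x, y, z scaled (see below), a list of three; "fingers": the closure, from -1 (fully open) to 1 (shut). A call has 1 to 10 rows; each row is the pose to reach, as a shift and turn from the pose commanded when the call began, along the tool's axes at that moment, turning the shorter way round; what a row does not reach only later rows make up. The controller multiplies each number of a shift by 0.4 m and each number of a turn by pi rad. A row lasts 1/10 s, in which the tool goes at most 50 mm and 8.59 degrees, less where a joint would pass 70% of its speed; a pose out of reach is approached as far as the arm can. A call with a number of a shift or a turn outside -1 to 1 is refused whole. A call with a gripper value outside its range is refused whole. The fingers move at their own pace and stop on an object; "squeeze" is the grip in N (left out, the last holds). Time passes only in rows, so rows that repeat a pose let the fingers close. It gives the time, the measured TCP pose, the force, the opening and the grip force at its end, in the units of the state.
- arm.observe(): the state, without advancing time (a new reading comes with each control period).
- camera(name): name is "side" or "top"; returns a dict with "color" (420x560x3 uint8, blue, green, red), "camera_matrix" (3x3 intrinsics, pixels), "R" (3x3) and "t" (3): a world point X has camera coordinates R X + t. Camera axes: x right, y down, z forward; pixel columns grow to the right and rows downward; lengths in m; the calibration is good to about 2 mm. A picture is of the moment at which its call begins. There is no depth.
- arm.sign_off(): hands the job in; it is judged then, once.
Trained networks look in a picture, given as the dict that the camera call returned (one of the last four; its "shot" number tells which), for a name from the list of things; names that differ only in an ending like _2 or _b are one class to them, and where a whole thing is asked for, a point or a joint stands for the part that bears it (a point fixed in the world has none). Each returns a list of dicts, best first, with "p" (0 to 1); they miss things now and then, are a little off and sometimes report something else, mostly with a low value. They report only what shows in the picture. A call takes as long as a camera call. They do not tell look-alikes from the thing itself.
- models.search_frame(picture, target): "pixel" ([column, row] in pixels, amid what is visible of it).
- models.trace(picture, target): "mask" (420x560 bool, what is visible of it) and "pixel" ([column, row] in pixels, amid what is visible of it).
The state is a dict: "time_s": time; "joints": joint angles; "joint_velocities": joint speeds; "joint_efforts": joint torques, N m; "position": TCP position; "eef_rot": TCP orientation; "wrist_force": force on the tool from outside, world axes, zero at the start; "moment": the same for the moment, N m; "gripper_width": finger opening in m; "grasp_force": force on a finger pad.
Only numpy, scipy, OpenCV 4.12 (cv2) and the standard library are available. Lean on these libraries where they do the work, as an engineer would, in place of code of your own. Each camera call takes 0.05 s, during which the arm holds its last target. There are 200 camera calls.

TASK

Take the steel sample tray out of the leaning draining rack and lay it in the shallow pocket on top of the balance with its hollow side up, sitting fully home and flat in the pocket, and let go of it. Set it down gently, do not drop it onto the balance, and leave the jar, beaker, ore lump and spoon where they are.

Things in the scene. Friction and masses are not known exactly. Their poses are not given: they have to be found in the camera images.
- tray: Loose open-topped rectangular steel tray, 120 x 60 mm outside, 28 mm high, straight walls 3 mm thick, 0.13-0.25 kg. Origin: centre of its underside; x along its length, y across its 60 mm width, z out of the hollow side. It starts leaning on the rack, hollow side looking up and to the rack's front, x rising 50 degrees towards the rack's +x. Its long sides are free to grip, except the lowest 16 mm.
- rack: Fixed white plastic draining rack: base 130 x 110 x 12 mm; backrest 46 mm wide, leaning 50 degrees from level, rising towards +x to 111 mm high; at its foot a lip 20 mm proud of the backrest and two cheeks 66 mm apart, 16 mm long, beside the tray's lowest part. Origin: centre of its underside, z up, front faces -x.
- balance: Fixed white laboratory balance, 240 x 180 mm, with a platform 165 x 150 mm, its centre 30 mm from the origin towards +x, top 60 mm above the bench; low display and keys at the -x end. Origin at the centre of its underside, z up.
- pocket (a point): Centre of the floor of the pocket on the balance's platform, 60 mm above the bench. The pocket is 132 mm along x and 70 mm along y (axes of the balance) inside a dark steel rim 8 mm high and 6 mm wide, so the tray has about 5 mm of room all round; it may lie either way round lengthwise.
- jar: Bystander: white reagent jar with a blue cap, 80 mm across, 140 mm high, origin at the centre of its underside.
- beaker: Bystander: glass beaker, 72 mm across, 90 mm high, origin at the centre of its underside.
- lump: Bystander: dark ore lump, about 68 mm across and 38 mm high, origin at the centre of its underside.
- spatula: Bystander: lab spoon lying flat, 180 mm long, origin at the middle of its underside.
Not all that is in view belongs to the job. What is shaped like the tray but purple or red is not meant.

How it is judged:
By the outcome, as a careful person would: the job done as asked, in the order asked, and still so for the second after the job is handed in, with the robot touching nothing.
It also fails if it takes over 45 s, if anything falls off the work surface, if the arm or the gripper's body presses on something with over 40 N, if the wrist force passes 120 N, or if a joint passes its speed limit or range.

## Working session

There is one attempt and no reset: what is moved stays moved. The work goes in short steps, Python scripts to look and compute and a tool call to move; the robot and the scene stay as the last step left them, time stands still between calls to the robot, and variables do not carry over. Pictures are saved under pics/ and viewed, at most 10 in all, crops included, and the job is handed in when it is done.

Besides the shell and the picture viewer there is one more tool, called after "Call:" as name([rows], argument=value, ...), one row to a line, values as JSON. apply_moves: Moves the arm, as the interface text tells. Shifts and turns lie within -1 to 1; 1 stands for 0.4 m of shift or pi rad of turn. Its arguments: {"type":"object","properties":{"targets":{"type":"array","items":{"type":"object","properties":{"linear":{"type":"array","items":{"type":"number"}},"turn":{"type":"array","items":{"type":"number"}},"fingers":{"type":"number"}}}},"squeeze":{"type":"number"}},"required":["targets"]}

```bash
mkdir -p pics; ls
python3 - <<'E'
from workcell import arm,camera,models
import cv2,numpy as np
for n in("side","top"):
    p=camera(n); cv2.imwrite(f"pics/{n}0.png",p["color"])
    print(n,p["camera_matrix"].tolist(),p["R"].round(4).tolist(),p["t"].round(4).tolist())
    for t in("tray","rack","balance","jar","beaker","lump","spatula"):
        print(t,[(np.round(d["p"],2),np.round(d["pixel"]).tolist(),int(d["mask"].sum())) for d in models.trace(p,t)])
print(arm.observe()["position"],arm.observe()["eef_rot"],arm.observe()["time_s"])
E
```

```text
pics
side [[448.58881377133883, 0.0, 279.65046622901633], [0.0, 448.58881377133883, 212.44598107003364], [0.0, 0.0, 1.0]] [[-0.938, -0.3465, -0.008], [-0.1571, 0.4457, -0.8813], [0.3089, -0.8254, -0.4725]] [0.5149, 0.1573, 1.1771]
tray [(np.float64(0.79), [379.0, 190.0], 409), (np.float64(0.68), [310.0, 189.0], 266), (np.float64(0.66), [314.0, 194.0], 522), (np.float64(0.59), [373.0, 216.0], 660), (np.float64(0.57), [252.0, 223.0], 623)]
rack [(np.float64(0.82), [318.0, 218.0], 823)]
balance [(np.float64(0.85), [258.0, 268.0], 4868)]
jar [(np.float64(0.95), [240.0, 353.0], 3255)]
beaker [(np.float64(0.7), [320.0, 155.0], 354), (np.float64(0.26), [319.0, 218.0], 829)]
lump [(np.float64(0.6), [197.0, 234.0], 290)]
spatula [(np.float64(0.59), [228.0, 203.0], 244)]
top [[516.9350915971369, 0.0, 282.2100104796282], [0.0, 516.9350915971369, 213.39716981261347], [0.0, 0.0, 1.0]] [[-0.0023, -1.0, -0.0052], [-0.9972, 0.0027, -0.0753], [0.0754, 0.005, -0.9971]] [0.0169, 0.5649, 1.7229]
tray [(np.float64(0.92), [344.0, 294.0], 622), (np.float64(0.77), [403.0, 286.0], 706), (np.float64(0.76), [332.0, 236.0], 560), (np.float64(0.66), [292.0, 187.0], 705), (np.float64(0.6), [383.0, 224.0], 696)]
rack [(np.float64(0.88), [326.0, 248.0], 715)]
balance [(np.float64(0.91), [229.0, 222.0], 3933)]
jar [(np.float64(0.87), [125.0, 252.0], 716)]
beaker [(np.float64(0.76), [464.0, 208.0], 512)]
lump [(np.float64(0.76), [260.0, 152.0], 288)]
spatula [(np.float64(0.86), [327.0, 163.0], 253)]
[ 0.12953764 -0.53449973  0.24528879] [-1.68017287e-05  9.92939075e-01  1.18625433e-01 -1.26958195e-05] 0.8
```

Run:
```python
import cv2
a=cv2.imread("pics/side0.png");b=cv2.imread("pics/top0.png")
cv2.imwrite("pics/s1.png",cv2.resize(a[130:400,140:440],(666,600),interpolation=cv2.INTER_CUBIC))
cv2.imwrite("pics/t1.png",cv2.resize(b[120:345,160:460],(800,600),interpolation=cv2.INTER_CUBIC))
```

```text
(no output)
```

View pics/s1.png

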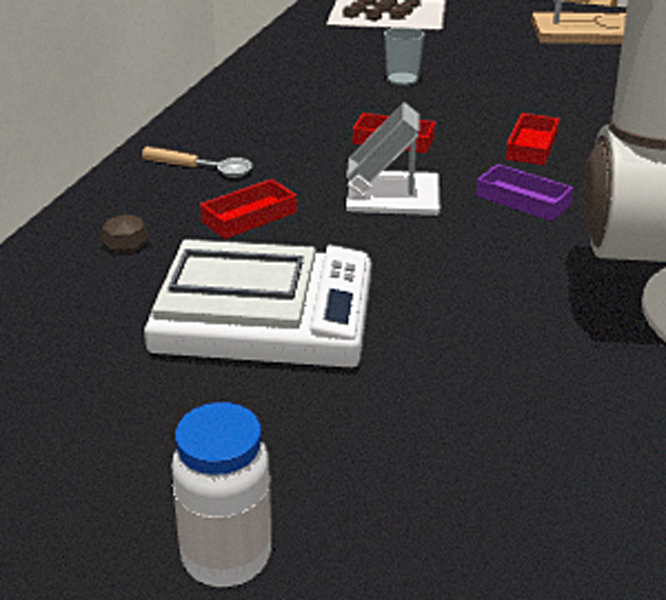

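View pics/t1.png

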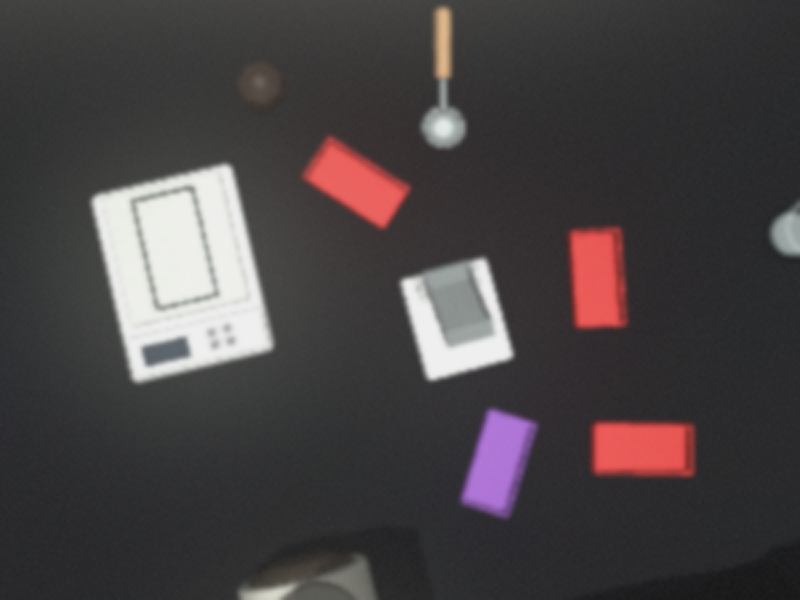

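The steel tray leans on the rack near full-image side pixel (314,194) and top pixel (332,236), rising towards the robot. The balance is at top (229,222) with its display end nearest the robot. The red and purple trays are decoys. Next I fit the tray and pocket poses.

```bash
cat > h.py <<'E'
import cv2,numpy as np
from scipy.optimize import minimize
from scipy.spatial.transform import Rotation as R
S=6
def proj(p,X):
    c=X@p["R"].T+p["t"]; u=c@p["camera_matrix"].T; return u[:,:2]/u[:,2:]
def box(a,b): return np.array([[x,y,z] for x in(a[0],b[0]) for y in(a[1],b[1]) for z in(a[2],b[2])],float)
TRAY=box([-.06,-.03,0],[.06,.03,.028]); RIM=box([-.072,-.041,0],[.072,.041,.008])
def up(m):
    return cv2.resize(m.astype(np.uint8)*255,None,fx=S,fy=S,interpolation=cv2.INTER_LINEAR)>127
def sil(p,X):
    q=(proj(p,X)+.5)*S-.5
    im=np.zeros((420*S,560*S),np.uint8)
    cv2.fillConvexPoly(im,cv2.convexHull(np.round(q*16).astype(np.int32)),1,shift=4); return im>0
def fit(views,pose,x0,st):
    ms=[(p,up(m)) for p,m in views]
    f=lambda v:sum((sil(p,pose(v))^m).sum()/m.sum() for p,m in ms)
    r=minimize(f,x0,method="Nelder-Mead",options=dict(initial_simplex=np.vstack([x0]+[np.array(x0)+np.eye(len(x0))[i]*st[i] for i in range(len(x0))]),maxiter=250,xatol=1e-4,fatol=1e-4))
    return r.x,r.fun
def ray(p,px,z):
    d=p["R"].T@np.linalg.solve(p["camera_matrix"],[*px,1]); c=-p["R"].T@p["t"]; return c+d*(z-c[2])/d[2]
def traypose(v): # x y z yaw pitch
    return R.from_euler("ZY",[v[3],-(v[4] if len(v)>4 else np.radians(50))]).apply(TRAY)+v[:3]
def rimpose(v): return R.from_euler("Z",[v[2]]).apply(RIM)+[v[0],v[1],.060]
def near(L,px): return min(L,key=lambda d:np.hypot(*(np.array(d["pixel"])-px)))["mask"]
E
cat > m.py <<'E'
from workcell import arm,camera,models
from h import *
s,t=camera("side"),camera("top")
ts=near(models.trace(s,"tray"),[314,196]); tt=near(models.trace(t,"tray"),[332,236])
def rim(p):
    m=models.trace(p,"balance")[0]["mask"]; m=cv2.morphologyEx(m.astype(np.uint8),cv2.MORPH_CLOSE,np.ones((9,9)))
    d=((p["color"].max(2)<130)&(m>0)).astype(np.uint8)
    cs=cv2.findContours(d,cv2.RETR_EXTERNAL,cv2.CHAIN_APPROX_NONE)[0]
    h=cv2.convexHull(max(cs,key=lambda c:cv2.contourArea(cv2.convexHull(c)))); o=np.zeros_like(d); cv2.fillConvexPoly(o,h,1); return o>0
rs,rt=rim(s),rim(t); print("areas",ts.sum(),tt.sum(),rs.sum(),rt.sum())
c=ray(t,np.argwhere(rt)[:,::-1].mean(0),.068)
for vs in([(t,rt)],[(s,rs),(t,rt)],[(s,rs)]):
    b,f=fit(vs,rimpose,[c[0],c[1],.23],[.01,.01,.1]); print("pocket",b.round(4),round(f,3))
c=ray(t,np.argwhere(tt)[:,::-1].mean(0),.07)
for vs,x0,st in(([(s,ts),(t,tt)],[*c,np.pi+.25],[.01,.01,.01,.1]),([(s,ts),(t,tt)],[*c,np.pi+.25,.87],[.01,.01,.01,.1,.1])):
    v,f=fit(vs,traypose,x0,st); print("tray",v.round(4),round(f,3))
m=models.trace(t,"rack")[0]["mask"]|tt
r,f=fit([(t,m)],lambda v:R.from_euler("Z",[v[2]]).apply(box([-.065,-.055,0],[.065,.055,.012]))+[v[0],v[1],0],[c[0],c[1],np.pi+.25],[.01,.01,.1]); print("rack",r.round(4),round(f,3))
for p,n,X in((s,"so",[(TRAY,v),(RIM,b)]),(t,"to",[(TRAY,v),(RIM,b)])):
    im=cv2.resize(p["color"],None,fx=S,fy=S,interpolation=cv2.INTER_CUBIC)
    for Y,col in((traypose(v),(0,255,0)),(rimpose(fit([(s,rs),(t,rt)],rimpose,b,[.005,.005,.05])[0]),(255,0,255))):
        cv2.polylines(im,[cv2.convexHull(np.round((proj(p,Y)+.5)*S).astype(np.int32))],True,col,1)
    y,x=(150,200) if n=="so" else (165,185)
    cv2.imwrite(f"pics/{n}.png",cv2.resize(im[y*S:(y+120)*S,x*S:(x+200)*S],(800,480)))
print(arm.finger_overhang)
E
python3 m.py
```

```text
areas 495 571 1150 104
pocket [0.4449 0.2039 0.3624] 9.853
pocket [0.4975 0.2015 0.0337] 10.806
pocket [0.5629 0.2043 0.2302] 0.034
tray [ 0.4832 -0.1489  0.069   3.3726] 0.211
tray [ 0.4816 -0.1492  0.0712  3.405   0.9039] 0.238
rack [ 0.4786 -0.1497  3.4168] 0.09
0.014
```

```bash
python3 - <<'E'
s=open("m.py").read()
s=s.replace('''    d=((p["color"].max(2)<130)&(m>0)).astype(np.uint8)
''','''    g=p["color"].max(2); bh=cv2.morphologyEx(g,cv2.MORPH_BLACKHAT,np.ones((7,7)))
    roi=sil(p,R.from_euler("Z",[.23]).apply(RIM*1.2)+[.563,.204,.06])[S//2::S,S//2::S]
    d=((bh>.4*bh[roi].max())&(m>0)&roi).astype(np.uint8)
''')
s=s.replace("b,f=fit(vs,rimpose,[c[0],c[1],.23]","b,f=fit(vs,rimpose,[.563,.204,.23]")
open("m.py","w").write(s)
E
python3 m.py; python3 -c "
import cv2,numpy as np
cv2.imwrite('pics/o.png',cv2.resize(np.vstack([cv2.imread('pics/so.png'),cv2.imread('pics/to.png')]),(500,600)))"
```

```text
areas 550 580 1172 1160
pocket [0.5651 0.2031 0.2362] 0.054
pocket [0.5641 0.2039 0.2299] 0.09
pocket [0.5636 0.2041 0.2321] 0.032
tray [ 0.4833 -0.1484  0.0718  3.4022] 0.152
tray [ 0.4829 -0.1486  0.0714  3.418   0.8734] 0.152
rack [ 0.477  -0.1499  3.4018] 0.045
0.014
```

View pics/o.png

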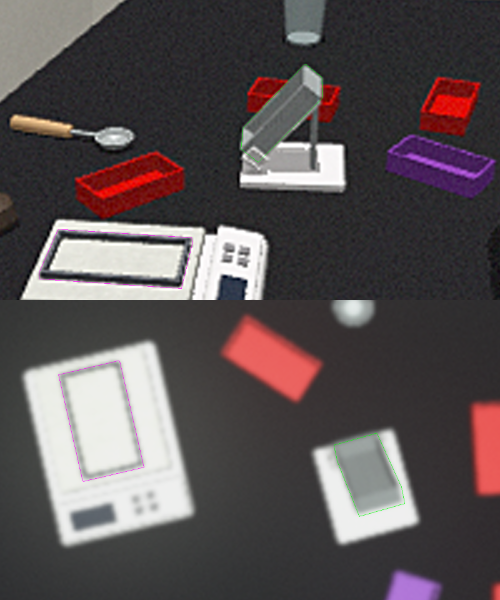

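The overlay lines up with both the tray (side about (315,195)) and the pocket rim, and the fits agree to 1–2 mm. Next I compute the grasp poses.

```bash
cat > g.py <<'E'
from workcell import arm
from h import *
TH=np.radians(25); GX,GZ=.006,.033
TR=(np.array([.483,-.1486,.0716]),R.from_euler("ZY",[3.405,-np.radians(50)]))
PK=(np.array([.5641,.2037,.060]),R.from_euler("Z",[.232+np.pi]))
z=np.array([-np.sin(TH),0,-np.cos(TH)]); y=np.array([0,1,0])
TL=R.from_matrix(np.c_[np.cross(y,z),y,z])          # tool in tray
OFF=np.array([GX,0,GZ])+.005*z                       # TCP in tray
def tool(tray,up=0.,back=0.):
    p,r=tray; q=r*TL; return p+r.apply(OFF)+[0,0,up]-back*q.apply([0,0,1]),q
def cur():
    o=arm.observe(); return np.array(o["position"]),R.from_quat(o["eef_rot"],scalar_first=True),o
def move(name,T,base=None):
    p,r=(cur()[:2] if base is None else base)
    v=(r.inv()*T[1]).as_rotvec()
    print(name,"lin",(r.inv().apply(T[0]-p)/.4).round(4).tolist(),"turn",(v/np.pi).round(4).tolist(),"rows",round(max(np.linalg.norm(T[0]-p)/.05,np.degrees(np.linalg.norm(v))/8.59),1),"pos",T[0].round(3))
E
python3 - <<'E'
from g import *
print(cur()[0],cur()[2]["joints"])
move("pre",tool(TR,back=.10)); move("grasp",tool(TR)); move("from pre",tool(TR),tool(TR,back=.10))
E
```

```text
[ 0.12956655 -0.5345378   0.24529786] [-1.33298297e+00  8.68933855e-02  1.75919577e-01  1.65976793e+00
 -2.00815446e-05  1.57079229e+00]
pre lin [1.2399, -0.7335, 0.1544] turn [-0.0018, -0.1389, -0.008] rows 11.6 pos [ 0.542 -0.133  0.184]
grasp lin [1.1343, -0.7308, 0.381] turn [-0.0018, -0.1389, -0.008] rows 11.2 pos [ 0.502 -0.144  0.093]
from pre lin [-0.0, -0.0, 0.25] turn [0.0, 0.0, 0.0] rows 2.0 pos [ 0.502 -0.144  0.093]
```

Call:
apply_moves([
  {"linear": [0.12,-0.07,0],"turn": [0,0,0],"fingers": -1},
  {"linear": [0.24,-0.14,0],"turn": [0,0,0],"fingers": -1},
  {"linear": [0.35,-0.21,0],"turn": [0,0,0],"fingers": -1},
  {"linear": [0.46,-0.28,0],"turn": [0,0,0],"fingers": -1},
  {"linear": [0.57,-0.34,0],"turn": [0,-0.03,0],"fingers": -1},
  {"linear": [0.68,-0.4,0],"turn": [0,-0.06,0],"fingers": -1},
  {"linear": [0.78,-0.46,0],"turn": [0,-0.09,0],"fingers": -1},
  {"linear": [0.87,-0.52,0],"turn": [0,-0.12,0],"fingers": -1},
  {"linear": [0.95,-0.56,0],"turn": [0,-0.139,0],"fingers": -1},
  {"linear": [0.95,-0.56,0],"turn": [0,-0.139,0],"fingers": -1},
])

```text
time_s: 2.5
position: [0.45, -0.2236, 0.2409]
eef_rot: [0.025, 0.968, 0.119, -0.219]
wrist_force: [-0.2, -0.3, -1.1]
gripper_width: 0.0853
grasp_force: 0.0
```

Run:
```python
from g import *
p,r,o=cur();print(p,o["joints"].round(3) if hasattr(o["joints"],"round") else o["joints"],o["time_s"])
move("pre",tool(TR,back=.10))
```

```text
[ 0.44998922 -0.22360145  0.24091263] [-0.336  0.324  0.372  2.    -0.234  2.606] 2.5
pre lin [0.3141, -0.1644, 0.0104] turn [-0.0038, 0.0023, -0.005] rows 2.8 pos [ 0.542 -0.133  0.184]
```

J6 would run out of range at the balance with this yaw, so I'm flipping the tool half a turn about its axis, which gives the same grasp.

Call:
apply_moves([
  {"linear": [0,0,0],"turn": [0,0,-0.047],"fingers": -1},
  {"linear": [0,0,0],"turn": [0,0,-0.094],"fingers": -1},
  {"linear": [0,0,0],"turn": [0,0,-0.141],"fingers": -1},
  {"linear": [0,0,0],"turn": [0,0,-0.188],"fingers": -1},
  {"linear": [0,0,0],"turn": [0,0,-0.235],"fingers": -1},
  {"linear": [0,0,0],"turn": [0,0,-0.282],"fingers": -1},
  {"linear": [0,0,0],"turn": [0,0,-0.329],"fingers": -1},
  {"linear": [0,0,0],"turn": [0,0,-0.376],"fingers": -1},
  {"linear": [0,0,0],"turn": [0,0,-0.423],"fingers": -1},
  {"linear": [0,0,0],"turn": [0,0,-0.47],"fingers": -1},
])

```text
time_s: 3.5
position: [0.4458, -0.2277, 0.2455]
eef_rot: [-0.126, 0.637, 0.74, -0.176]
wrist_force: [-0.1, -0.3, 0.2]
gripper_width: 0.0851
grasp_force: 0.0
```

Call:
apply_moves([
  {"linear": [0,0,0],"turn": [0,0,-0.047],"fingers": -1},
  {"linear": [0,0,0],"turn": [0,0,-0.094],"fingers": -1},
  {"linear": [0,0,0],"turn": [0,0,-0.141],"fingers": -1},
  {"linear": [0,0,0],"turn": [0,0,-0.188],"fingers": -1},
  {"linear": [0,0,0],"turn": [0,0,-0.235],"fingers": -1},
  {"linear": [0,0,0],"turn": [0,0,-0.282],"fingers": -1},
  {"linear": [0,0,0],"turn": [0,0,-0.329],"fingers": -1},
  {"linear": [0,0,0],"turn": [0,0,-0.376],"fingers": -1},
  {"linear": [0,0,0],"turn": [0,0,-0.423],"fingers": -1},
  {"linear": [0,0,0],"turn": [0,0,-0.47],"fingers": -1},
])

```text
time_s: 4.5
position: [0.4458, -0.2277, 0.2456]
eef_rot: [-0.211, -0.027, 0.976, -0.045]
wrist_force: [0.4, 0.5, -0.1]
gripper_width: 0.086
grasp_force: 0.0
```

```bash
sed -i 's/y=np.array(\[0,1,0\])/y=np.array([0,-1,0])/' g.py
python3 - <<'E'
from g import *
p,r,o=cur();print(p,np.round(o["joints"],3),o["time_s"])
move("pre",tool(TR,back=.10))
E
```

```text
[ 0.44583154 -0.22769275  0.24555264] [-0.346  0.311  0.368  1.999 -0.235 -0.356] 4.5
pre lin [-0.2919, 0.2312, 0.0178] turn [0.0034, -0.0002, -0.0656] rows 3.0 pos [ 0.542 -0.133  0.184]
```

Call:
apply_moves([
  {"linear": [-0.1,0.08,0.006],"turn": [0.001,0,-0.022],"fingers": -1},
  {"linear": [-0.2,0.16,0.012],"turn": [0.002,0,-0.044],"fingers": -1},
  {"linear": [-0.292,0.231,0.018],"turn": [0.0034,0,-0.0656],"fingers": -1},
  {"linear": [-0.292,0.231,0.018],"turn": [0.0034,0,-0.0656],"fingers": -1},
  {"linear": [-0.292,0.231,0.018],"turn": [0.0034,0,-0.0656],"fingers": -1},
  {"linear": [-0.292,0.231,0.018],"turn": [0.0034,0,-0.0656],"fingers": -1},
])

```text
time_s: 5.1
position: [0.5428, -0.1336, 0.1838]
eef_rot: [-0.215, -0.125, 0.968, -0.029]
wrist_force: [-0.9, -0.3, -0.5]
gripper_width: 0.0856
grasp_force: 0.0
```

Run:
```python
from g import *
from workcell import camera
p,r,o=cur();print(p,np.round(o["joints"],3),o["time_s"])
move("pre",tool(TR,back=.10));move("grasp",tool(TR))
a=camera("side")["color"][120:260,220:400];cv2.imwrite("pics/a.png",cv2.resize(a,(720,560),interpolation=cv2.INTER_CUBIC))
```

```text
[ 0.54284216 -0.13363001  0.18378896] [-0.157  0.494  0.487  1.966 -0.174 -0.379] 5.1
pre lin [-0.0, 0.0028, 0.0007] turn [0.0, -0.0002, -0.0022] rows 0.0 pos [ 0.542 -0.133  0.184]
grasp lin [-0.0002, 0.0028, 0.2507] turn [0.0, -0.0002, -0.0022] rows 2.0 pos [ 0.502 -0.144  0.093]
```

View pics/a.png

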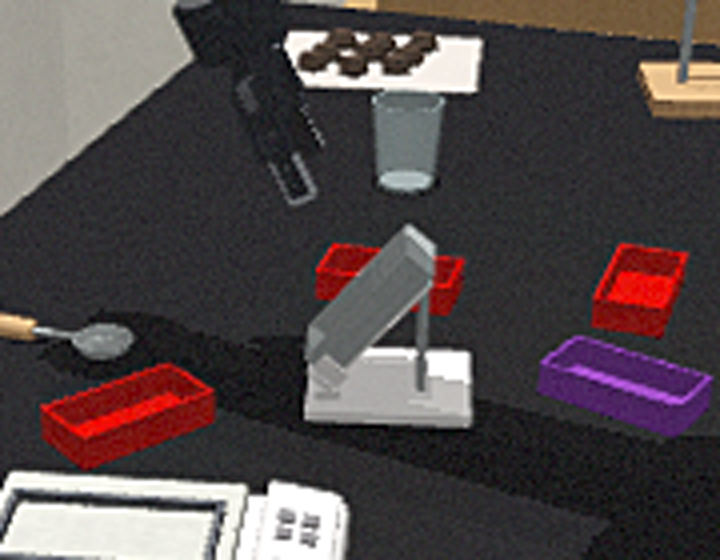

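The gripper, upper left at crop (280,180), points down at the tray and lines up with it. I'll advance now.

Call:
apply_moves([
  {"linear": [0,0.003,0.06],"turn": [0,0,-0.002],"fingers": -1},
  {"linear": [0,0.003,0.12],"turn": [0,0,-0.002],"fingers": -1},
  {"linear": [0,0.003,0.17],"turn": [0,0,-0.002],"fingers": -1},
  {"linear": [0,0.003,0.21],"turn": [0,0,-0.002],"fingers": -1},
  {"linear": [0,0.003,0.24],"turn": [0,0,-0.002],"fingers": -1},
  {"linear": [0,0.003,0.25],"turn": [0,0,-0.002],"fingers": -1},
  {"linear": [0,0.003,0.25],"turn": [0,0,-0.002],"fingers": -1},
])

```text
time_s: 5.85
position: [0.5015, -0.1435, 0.0931]
eef_rot: [-0.215, -0.128, 0.968, -0.028]
wrist_force: [-0.1, 0.1, 0.6]
gripper_width: 0.0857
grasp_force: 0.0
```

Run:
```python
from g import *
from workcell import camera
move("grasp",tool(TR))
a=camera("side")["color"][120:260,220:400];b=camera("top")["color"][190:290,260:400]
cv2.imwrite("pics/b.png",np.hstack([cv2.resize(a,(400,311),interpolation=cv2.INTER_CUBIC),cv2.resize(b,(400,311),interpolation=cv2.INTER_CUBIC)]))
```

```text
grasp lin [-0.0003, -0.0004, 0.0003] turn [0.0001, -0.0002, -0.0003] rows 0.0 pos [ 0.502 -0.144  0.093]
```

View pics/b.png

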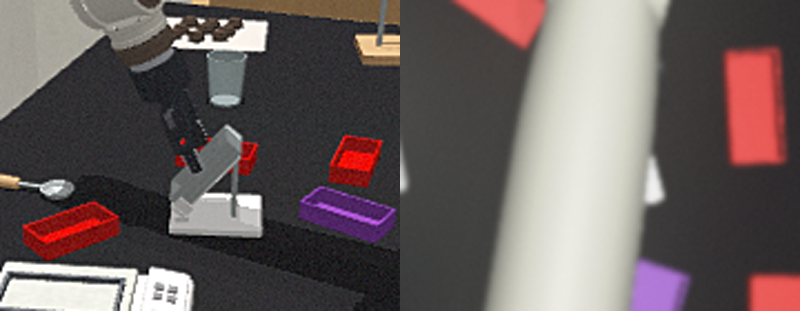

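The fingertips, at about (197,172) in the side crop, straddle the tray's mid-length. I'll close.

Call:
apply_moves([
  {"linear": [0,0,0],"turn": [0,0,0],"fingers": 0},
  {"linear": [0,0,0],"turn": [0,0,0],"fingers": 0},
  {"linear": [0,0,0],"turn": [0,0,0],"fingers": 0},
  {"linear": [0,0,0],"turn": [0,0,0],"fingers": 0},
  {"linear": [0,0,0],"turn": [0,0,0],"fingers": 0},
  {"linear": [0,0,0],"turn": [0,0,0],"fingers": 0},
  {"linear": [0,0,0],"turn": [0,0,0],"fingers": 0},
  {"linear": [0,0,0],"turn": [0,0,0],"fingers": 0},
], squeeze=60)

```text
time_s: 6.75
position: [0.5026, -0.1427, 0.0933]
eef_rot: [-0.214, -0.129, 0.968, -0.029]
wrist_force: [1.3, -0.0, 5.8]
gripper_width: 0.0579
grasp_force: 64.9
```

Run:
```python
from g import *
from workcell import camera
p,r,o=cur();print({k:np.round(o[k],3).tolist() for k in("time_s","gripper_width","grasp_force","wrist_force")})
print("up dir in tool /0.4 per m:",(r.inv().apply([0,0,.1])/.4).round(4))
a=camera("side")["color"][150:240,250:370]
cv2.imwrite("pics/c.png",cv2.resize(a,(800,600),interpolation=cv2.INTER_CUBIC))
```

```text
{'time_s': 6.75, 'gripper_width': 0.058, 'grasp_force': 64.906, 'wrist_force': [1.316, -0.035, 5.758]}
up dir in tool /0.4 per m: [ 1.056e-01 -1.000e-04 -2.266e-01]
```

View pics/c.png

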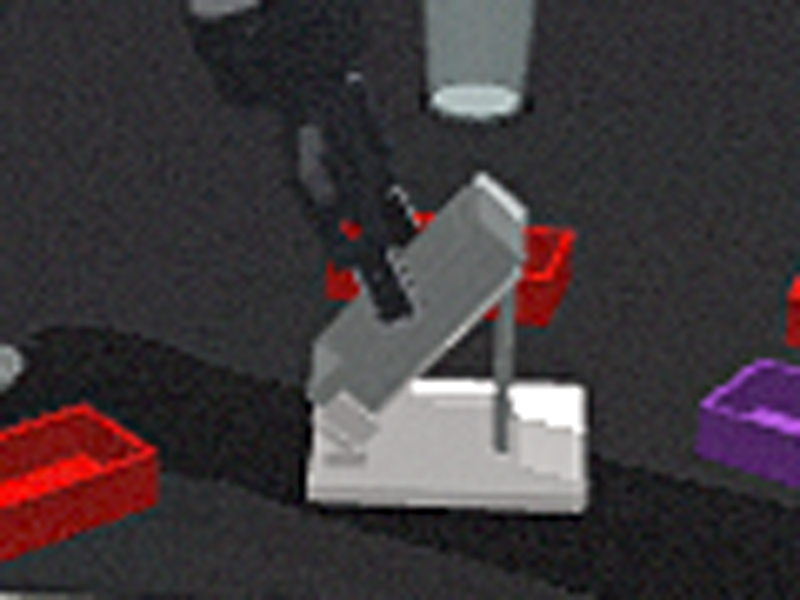

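The pads hold the tray mid-wall with their tips about half-way down, and the grip reads 58 mm and 65 N. Next I lift straight up.

Call:
apply_moves([
  {"linear": [0.01,0,-0.022],"turn": [0,0,0],"fingers": 0},
  {"linear": [0.025,0,-0.054],"turn": [0,0,0],"fingers": 0},
  {"linear": [0.045,0,-0.097],"turn": [0,0,0],"fingers": 0},
  {"linear": [0.07,0,-0.15],"turn": [0,0,0],"fingers": 0},
  {"linear": [0.1,0,-0.215],"turn": [0,0,0],"fingers": 0},
  {"linear": [0.13,0,-0.28],"turn": [0,0,0],"fingers": 0},
  {"linear": [0.13,0,-0.28],"turn": [0,0,0],"fingers": 0},
])

```text
time_s: 7.5
position: [0.5031, -0.1429, 0.2205]
eef_rot: [-0.213, -0.128, 0.968, -0.029]
wrist_force: [0.5, 0.3, -1.5]
gripper_width: 0.0583
grasp_force: 64.5
```

Run:
```python
from g import *
p,r,o=cur();print(np.round(o["joints"],3),o["wrist_force"],o["grasp_force"])
move("above",tool(PK,up=.10))
```

```text
[-0.182  0.393  0.423  1.995 -0.184 -0.409] [ 0.46433379  0.32588909 -1.48908193] 64.53841924667358
above lin [[-0.363, 0.7971, -0.0812]] turn [[-0.0007, -0.2765, 0.0105]] rows 7.0 pos [[0.56  0.203 0.188]]
```

Call:
apply_moves([
  {"linear": [-0.02,0.04,-0.005],"turn": [0,-0.015,0],"fingers": 0},
  {"linear": [-0.06,0.12,-0.012],"turn": [0,-0.045,0.002],"fingers": 0},
  {"linear": [-0.11,0.23,-0.024],"turn": [0,-0.08,0.003],"fingers": 0},
  {"linear": [-0.16,0.35,-0.036],"turn": [0,-0.12,0.005],"fingers": 0},
  {"linear": [-0.21,0.46,-0.047],"turn": [0,-0.16,0.006],"fingers": 0},
  {"linear": [-0.26,0.57,-0.058],"turn": [0,-0.2,0.008],"fingers": 0},
  {"linear": [-0.305,0.67,-0.068],"turn": [0,-0.235,0.009],"fingers": 0},
  {"linear": [-0.345,0.757,-0.077],"turn": [0,-0.262,0.01],"fingers": 0},
  {"linear": [-0.363,0.797,-0.081],"turn": [-0.0007,-0.2765,0.0105],"fingers": 0},
  {"linear": [-0.363,0.797,-0.081],"turn": [-0.0007,-0.2765,0.0105],"fingers": 0},
])

```text
time_s: 8.5
position: [0.5577, 0.2046, 0.1828]
eef_rot: [0.212, -0.114, 0.97, 0.026]
wrist_force: [-0.0, -0.3, -1.8]
gripper_width: 0.0578
grasp_force: 64.6
```

Call:
apply_moves([
  {"linear": [0,0,0],"turn": [0,0,0],"fingers": 0},
  {"linear": [0,0,0],"turn": [0,0,0],"fingers": 0},
])

```text
time_s: 8.7
position: [0.5596, 0.2021, 0.184]
eef_rot: [0.212, -0.112, 0.97, 0.026]
wrist_force: [0.4, -0.2, -1.8]
gripper_width: 0.0586
grasp_force: 64.6
```

```bash
cat > n.py <<'E'
# tray pose in the hand, from the side view (rim heights known), compared with the assumed one
from g import *
from workcell import camera,models
import sys
p,r,o=cur();print(p,np.round(o["joints"],3),o["time_s"],o["wrist_force"])
s=camera("side");t=camera("top")
q=r*TL.inv(); exp=p-q.apply(OFF); print("expected tray",exp.round(4),"euler",q.as_euler("ZYX").round(4))
c=proj(s,exp[None])[0]
L=models.trace(s,"tray"); print([(round(float(d["p"]),2),np.round(d["pixel"]).tolist(),int(d["mask"].sum())) for d in L],c)
m=near(L,c)
im=cv2.resize(s["color"],None,fx=S,fy=S,interpolation=cv2.INTER_CUBIC)
X=q.apply(TRAY)+exp
Q=np.round((proj(s,X)+.5)*S).astype(np.int32)
for i in range(8):
    for j in(1,2,4):
        if not i&j: cv2.line(im,Q[i].tolist(),Q[i|j].tolist(),(0,255,0),1)
x,y=int(c[0])-70,int(c[1])-55
cv2.imwrite(sys.argv[1],cv2.resize(im[y*S:(y+105)*S,x*S:(x+140)*S],(800,600)))
E
python3 n.py pics/d.png
```

```text
[0.55960167 0.20210177 0.1839632 ] [ 0.372 -0.233 -0.316  1.061 -0.057  0.13 ] 8.7 [ 0.35333683 -0.19083644 -1.75059522]
expected tray [0.5632 0.203  0.1555] euler [-2.9105e+00 -6.4000e-03 -2.2000e-03]
[(0.98, [375.0, 216.0], 709), (0.88, [314.0, 187.0], 380), (0.77, [379.0, 189.0], 414), (0.77, [244.0, 230.0], 181), (0.74, [239.0, 217.0], 890)] [245.31030702 221.43424967]
```

View pics/d.png

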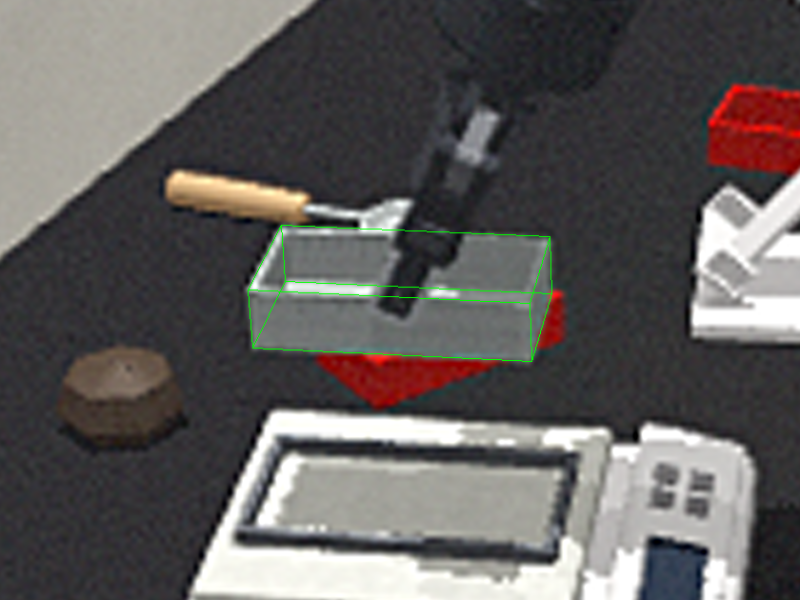

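The tray in hand matches the predicted wireframe, level and directly over the pocket, with the fingertips well above where the rim will be. I'll lower it now.

Run:
```python
from g import *
for u in(.05,.02): move(u,tool(PK,up=u))
```

```text
0.05 lin [[0.046, 0.0013, 0.1038]] turn [[0.0005, -0.0019, -0.0007]] rows 0.9 pos [[0.56  0.203 0.138]]
0.02 lin [[0.0773, 0.0011, 0.172]] turn [[0.0005, -0.0019, -0.0007]] rows 1.5 pos [[0.56  0.203 0.108]]
```

Call:
apply_moves([
  {"linear": [0.01,0,0.022],"turn": [0,-0.001,0],"fingers": 0},
  {"linear": [0.028,0.001,0.062],"turn": [0.0005,-0.002,0],"fingers": 0},
  {"linear": [0.046,0.001,0.104],"turn": [0.0005,-0.002,0],"fingers": 0},
  {"linear": [0.06,0.001,0.135],"turn": [0.0005,-0.002,0],"fingers": 0},
  {"linear": [0.07,0.001,0.157],"turn": [0.0005,-0.002,0],"fingers": 0},
  {"linear": [0.077,0.001,0.172],"turn": [0.0005,-0.002,0],"fingers": 0},
  {"linear": [0.077,0.001,0.172],"turn": [0.0005,-0.002,0],"fingers": 0},
  {"linear": [0.077,0.001,0.172],"turn": [0.0005,-0.002,0],"fingers": 0},
  {"linear": [0.077,0.001,0.172],"turn": [0.0005,-0.002,0],"fingers": 0},
])

```text
time_s: 9.75
position: [0.5605, 0.2039, 0.1094]
eef_rot: [0.216, -0.113, 0.97, 0.026]
wrist_force: [-0.4, 0.0, -1.5]
gripper_width: 0.0579
grasp_force: 64.7
```

```bash
python3 n.py pics/e.png
python3 - <<'E'
from g import *
for u in(.02,.01,.004,0): move(u,tool(PK,up=u))
E
```

```text
[0.56045871 0.20390166 0.10943184] [ 0.376 -0.22  -0.452  0.904 -0.06   0.132] 9.75 [-0.41417863  0.00425582 -1.50604141]
expected tray [0.5643 0.2048 0.081 ] euler [-2.9103e+00  2.4000e-03 -1.3000e-03]
[(0.97, [377.0, 216.0], 656), (0.82, [237.0, 242.0], 930), (0.73, [380.0, 191.0], 413), (0.68, [314.0, 188.0], 440), (0.65, [242.0, 224.0], 370)] [245.90964944 247.16190129]
0.02 lin [[0.001, -0.0025, 0.0011]] turn [[0.0003, 0.0006, -0.0004]] rows 0.0 pos [[0.56  0.203 0.108]]
0.01 lin [[0.0116, -0.0025, 0.0238]] turn [[0.0003, 0.0006, -0.0004]] rows 0.2 pos [[0.56  0.203 0.098]]
0.004 lin [[0.0179, -0.0026, 0.0374]] turn [[0.0003, 0.0006, -0.0004]] rows 0.3 pos [[0.56  0.203 0.092]]
0 lin [[0.0222, -0.0026, 0.0464]] turn [[0.0003, 0.0006, -0.0004]] rows 0.4 pos [[0.56  0.203 0.088]]
```

View pics/e.png

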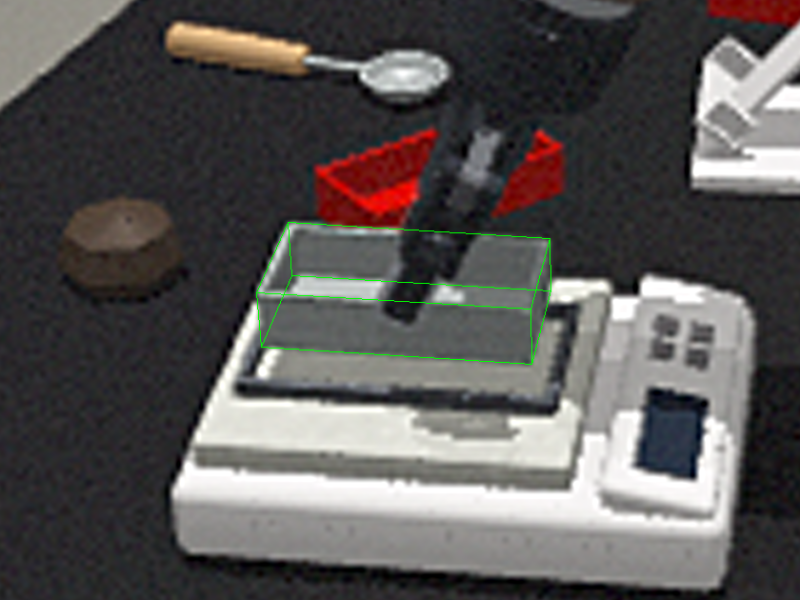

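The tray sits about 20 mm over the pocket and is centred on it. I'll lower it slowly to 4 mm above the floor.

Call:
apply_moves([
  {"linear": [0.004,-0.002,0.008],"turn": [0,0,0],"fingers": 0},
  {"linear": [0.008,-0.0025,0.016],"turn": [0,0,0],"fingers": 0},
  {"linear": [0.012,-0.0025,0.024],"turn": [0,0,0],"fingers": 0},
  {"linear": [0.015,-0.0025,0.031],"turn": [0,0,0],"fingers": 0},
  {"linear": [0.018,-0.0025,0.037],"turn": [0,0,0],"fingers": 0},
  {"linear": [0.018,-0.0025,0.037],"turn": [0,0,0],"fingers": 0},
  {"linear": [0.018,-0.0025,0.037],"turn": [0,0,0],"fingers": 0},
])

```text
time_s: 10.6
position: [0.56, 0.2027, 0.0919]
eef_rot: [0.215, -0.113, 0.97, 0.026]
wrist_force: [-0.1, -0.3, -1.0]
gripper_width: 0.0583
grasp_force: 64.7
```

Run:
```python
from g import *
p,r,o=cur(); print(o["wrist_force"]); 
for u in(.004,.002,0,-.002): move(u,tool(PK,up=u))
```

```text
[-0.08810683 -0.33782285 -0.98184987]
0.004 lin [[-0.0014, 0.0001, -0.0008]] turn [[0.0002, 0.0003, -0.0003]] rows 0.0 pos [[0.56  0.203 0.092]]
0.002 lin [[0.0007, 0.0001, 0.0037]] turn [[0.0002, 0.0003, -0.0003]] rows 0.0 pos [[0.56  0.203 0.09 ]]
0 lin [[0.0028, 0.0001, 0.0082]] turn [[0.0002, 0.0003, -0.0003]] rows 0.1 pos [[0.56  0.203 0.088]]
-0.002 lin [[0.005, 0.0001, 0.0127]] turn [[0.0002, 0.0003, -0.0003]] rows 0.1 pos [[0.56  0.203 0.086]]
```

Call:
apply_moves([
  {"linear": [0.001,0,0.0025],"turn": [0,0,0],"fingers": 0},
  {"linear": [0.0025,0,0.0055],"turn": [0,0,0],"fingers": 0},
  {"linear": [0.0025,0,0.0055],"turn": [0,0,0],"fingers": 0},
  {"linear": [0.0025,0,0.0055],"turn": [0,0,0],"fingers": 0},
])

```text
time_s: 11.0
position: [0.56, 0.2027, 0.0896]
eef_rot: [0.215, -0.113, 0.97, 0.026]
wrist_force: [-0.0, 1.0, -1.0]
gripper_width: 0.058
grasp_force: 64.7
```

Call:
apply_moves([
  {"linear": [0.001,0,0.0023],"turn": [0,0,0],"fingers": 0},
  {"linear": [0.001,0,0.0023],"turn": [0,0,0],"fingers": 0},
  {"linear": [0.001,0,0.0023],"turn": [0,0,0],"fingers": 0},
])

```text
time_s: 11.3
position: [0.5603, 0.2028, 0.0891]
eef_rot: [0.216, -0.112, 0.97, 0.026]
wrist_force: [-3.3, -0.1, 3.9]
gripper_width: 0.0577
grasp_force: 65.3
```

Call:
apply_moves([
  {"linear": [0.0007,0,0.0015],"turn": [0,0,0],"fingers": 0},
  {"linear": [0.0007,0,0.0015],"turn": [0,0,0],"fingers": 0},
  {"linear": [0.0007,0,0.0015],"turn": [0,0,0],"fingers": 0},
])

```text
time_s: 11.6
position: [0.5604, 0.2028, 0.0891]
eef_rot: [0.216, -0.112, 0.97, 0.026]
wrist_force: [-5.4, -0.8, 8.4]
gripper_width: 0.0579
grasp_force: 65.8
```

```bash
python3 n.py pics/f.png; python3 -c "
from g import *
print(cur()[2]['moment'])"
```

```text
[0.56044501 0.20280659 0.08908768] [ 0.374 -0.212 -0.485  0.862 -0.06   0.13 ] 11.6 [-5.36916214 -0.82815031  8.38507346]
expected tray [0.5643 0.2037 0.0606] euler [-2.9104e+00  2.6000e-03 -1.1000e-03]
[(0.98, [375.0, 217.0], 676), (0.92, [241.0, 248.0], 826), (0.72, [316.0, 188.0], 385), (0.7, [381.0, 192.0], 402), (0.22, [325.0, 159.0], 175)] [246.43086365 253.621448  ]
[-0.41389189  0.68585054 -0.126517  ]
```

View pics/f.png

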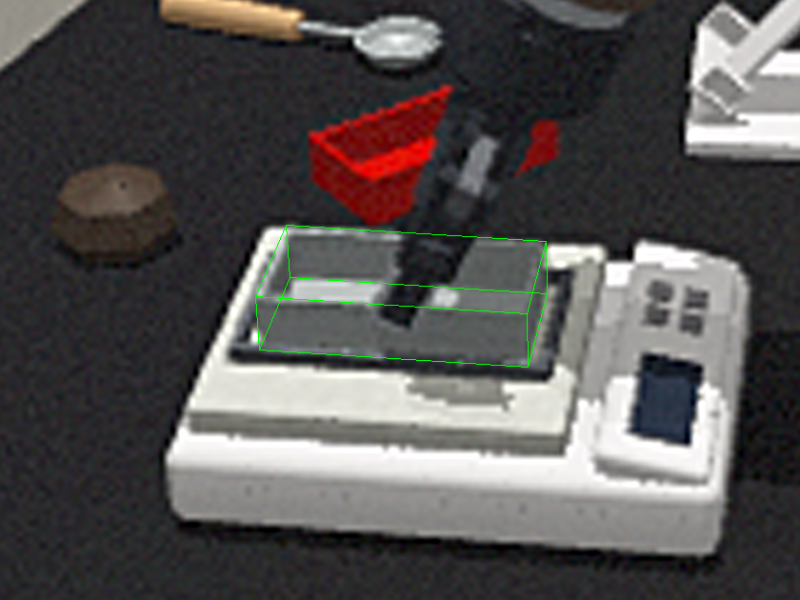

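The tray is down inside the rim and level, with a light contact force of about 8 N. I'll relax the grip, open and back off along the tool axis.

Call:
apply_moves([
  {"linear": [0,0,0],"turn": [0,0,0],"fingers": 0},
  {"linear": [0,0,0],"turn": [0,0,0],"fingers": -0.5},
  {"linear": [0,0,0],"turn": [0,0,0],"fingers": -0.7},
  {"linear": [0,0,0],"turn": [0,0,0],"fingers": -1},
  {"linear": [0,0,0],"turn": [0,0,0],"fingers": -1},
  {"linear": [0,0,0],"turn": [0,0,0],"fingers": -1},
  {"linear": [0,0,0],"turn": [0,0,0],"fingers": -1},
  {"linear": [0,0,0],"turn": [0,0,0],"fingers": -1},
], squeeze=20)

```text
time_s: 12.55
position: [0.56, 0.2027, 0.0878]
eef_rot: [0.215, -0.113, 0.97, 0.026]
wrist_force: [0.5, 0.0, 0.2]
gripper_width: 0.0854
grasp_force: 0.0
```

Call:
apply_moves([
  {"linear": [0,0,-0.02],"turn": [0,0,0],"fingers": -1},
  {"linear": [0,0,-0.05],"turn": [0,0,0],"fingers": -1},
  {"linear": [0,0,-0.1],"turn": [0,0,0],"fingers": -1},
  {"linear": [0,0,-0.18],"turn": [0,0,0],"fingers": -1},
  {"linear": [0,0,-0.27],"turn": [0,0,0],"fingers": -1},
  {"linear": [0,0,-0.37],"turn": [0,0,0],"fingers": -1},
  {"linear": [0,0,-0.4],"turn": [0,0,0],"fingers": -1},
  {"linear": [0,0,-0.4],"turn": [0,0,0],"fingers": -1},
])

```text
time_s: 13.35
position: [0.4943, 0.1873, 0.2364]
eef_rot: [0.218, -0.112, 0.969, 0.026]
wrist_force: [-0.0, 0.6, -0.1]
gripper_width: 0.085
grasp_force: 0.0
```

Run:
```python
from g import *
from workcell import camera,models
s=camera("side"); m=near(models.trace(s,"tray"),[245,254])
v,f=fit([(s,m)],lambda v:R.from_euler("Z",[v[2]]).apply(TRAY)+[v[0],v[1],.06],[.564,.204,3.37],[.005,.005,.05]);print(v.round(4),round(f,3))
im=s["color"][200:305,175:315]
cv2.imwrite("pics/z.png",cv2.resize(im,(800,600),interpolation=cv2.INTER_CUBIC))
```

```text
[0.5653 0.199  3.3678] 0.072
```

View pics/z.png

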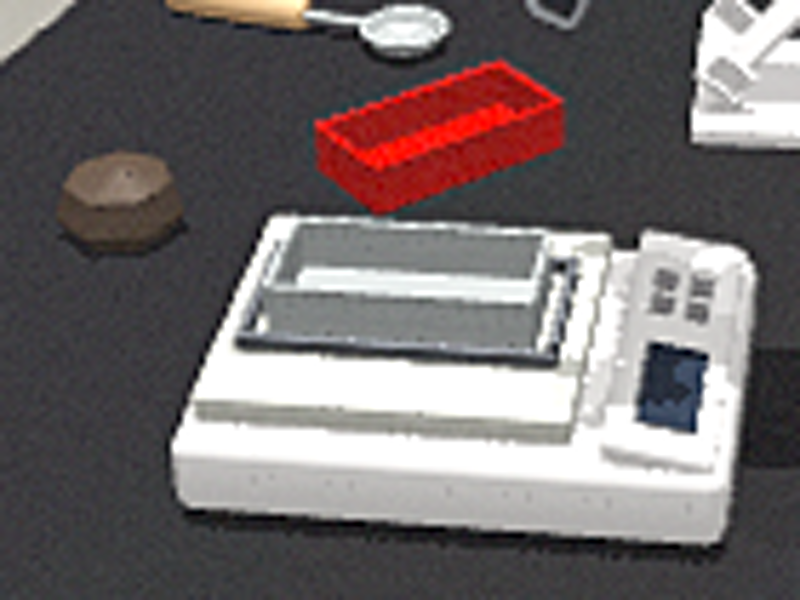

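The tray lies flat inside the dark rim, hollow side up (about (400,290) in the crop). The gripper is open and clear, and the lump and spoon haven't moved. I'm handing in.

```bash
python3 -c "
from workcell import arm
print(arm.sign_off())"
```

```text
the job is handed in; nothing more can be done
None
```

The steel tray lies flat in the balance pocket, hollow side up; I released it, backed the gripper clear and handed the job in at about 13 s, without the arm going near the jar, beaker, lump or spoon.

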